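Sweep the sample tablets into the carriage and slide it to the reading notch

ROBOT

A 7-joint arm with a two-finger parallel gripper is mounted at the origin on the work surface. World frame = base frame: x ahead of the robot, y to its left, z up, the work surface at z = 0. Lengths are in m, angles in rad, forces in N, time in s.
With the tool pointing down it reaches from about 0.4 to 0.875 m from the base axis. Payload 19.3 kg.
Tool frame: the origin (TCP) lies between the finger pads; the fingertips stand 17 mm ahead of it and the grasp point (between the pads) lies 2 mm behind it; z points along the fingers, y is the line along which they close (so a half turn about z gives the same grasp; the last joint's range is limited). The gripper opens to 85 mm and grips with 20 to 120 N. Pads are 22 mm wide; open, the fingers measure 114 mm over their backs; the gripper's body (76 mm by 85 mm) begins 54 mm behind the grasp point. The pads swing forward as they close: fully open they stand 13 mm farther back than shut.
Start: joints at [-0.07, 0.521, -0.036, 1.599, 0.021, 1.021, -0.113], TCP at [0.625, -0, 0.248] pointing down, gripper open.
Joint ranges: [-2.91, 2.91], [-0.3, 2.13], [-1.5, 1.42], [0.17, 2.43], [-1.26, 4.41], [0.16, 1.93], [-2.52, 2.52]. Speed limits (rad/s): [1.89, 1.89, 2.39, 2.39, 3.01, 3.01, 3.01].

INTERFACE

Orientations are given as a rotation vector (axis times angle).
In Python, from workcell import ctrl, imaging gives the robot as it stands.
- The arm moves only by the tool servo_tool, never from a script. Its argument "motion" is a list of rows, each an object with "dr": the turn, a rotation vector about the tool's x, y, z in degrees, a list of three; "translation": the shift along the tool's x, y, z in mm, a list of three; "jaw": the finger opening in mm, from 0 to 85.4. In form: [{"dr": [rx, ry, rz], "translation": [dx, dy, dz], "jaw": jaw}, ...]. A call has 1 to 20 rows; each row shifts and turns the commanded pose from where the row before left it, along the tool's axes as they then stand; what a row does not reach is not made up. A row lasts 1/10 s, in which the tool goes at most 50 mm and 8.59 degrees, less where a joint would pass 70% of its speed; a pose out of reach is approached as far as the arm can. A call is refused whole if a number of a shift passes 50 or a number of a turn 8.59, either way. A call with a gripper value outside its range is refused whole. The fingers move at their own pace and stop on an object; "squeeze" is the grip in N (left out, the last holds). Time passes only in rows, so rows that do not move let the fingers close. It gives the time, the measured TCP pose, the force, the opening and the grip force at its end, in the units of the state.
- ctrl.observe(): the state, without advancing time (a new reading comes with each control period).
- imaging.camera(name): name is "scene" or "side" or "wrist"; returns the picture (400x640x3 uint8, red, green, blue); there is no depth.
- imaging.camera_info(name): a dict with "intrinsics" (3x3 intrinsics, pixels), "k1" (the pictures are not rectified: a ray, as slopes to the right and down, at radius r is drawn at 1 + k1 r^2 times it, then the intrinsics apply), "rvec" (rotation vector, rad) and "tvec" (3), from world to camera coordinates, as OpenCV has them; the wrist camera has in their place "hand_eye" (4x4, takes a point from camera to tool coordinates, whose origin is the TCP and whose axes are the flange's). Camera axes: x right, y down, z forward; pixel columns grow to the right and rows downward; lengths in m; the calibration is good to about 2 mm. A picture is of the moment at which its call begins: read the wrist's pose just before it. camera_info takes no time and is no camera call.
- ctrl.close_job(): hands the job in; it is judged then, once.
The state is a dict: "clock": time; "qpos": joint angles; "joint_velocities": joint speeds; "joint_torque": joint torques, N m; "eef_pos": TCP position; "ee_rot": TCP orientation; "wrist_force": force on the tool from outside, world axes, zero at the start; "moment": the same for the moment, N m; "opening": opening from 0.0 (shut) to 1.0 (fully open); "grasp_force": force on a finger pad.
Only numpy, scipy, OpenCV 4.12 (cv2) and the standard library are available. Lean on these libraries where they do the work, as an engineer would, in place of code of your own. Each camera call takes 0.05 s, during which the arm holds its last target. There are 200 camera calls.

TASK

Pick up the grey pusher and with it sweep all four white tablets off the feed board into the carriage's tray while the carriage is still at the board; do not touch the tablets with the gripper. Stand the pusher upright on the bench again, clear of the station, then take the carriage by its black knob and slide it away from the board until you feel the ball drop into the notch beside the reading head, without running past it. Finish while still gripping the knob and holding the carriage still in the notch, with all the tablets in the tray and the small jar and the stopper beside the station left standing where they are.

Things in the scene. Friction and masses are not known exactly. Their poses are not given: they have to be found in the camera images.
- station: Fixed station; origin on the bench under the middle of the feed board's delivery edge. Its y axis runs along the rail, away from the board (the sliding direction), z up. y from 0 to 310 mm: two low steel rails for the carriage, then an end bar 22 mm high.
- board (a point): Middle of the flat top of the steel feed board, 55 mm above the bench, axes as the station's. The board is 170 mm long (station y -170 to 0) and 124 mm wide; along each long side an 8 mm thick, 18 mm high wall, leaving a clear channel 108 mm wide (x), open at both ends.
- carriage: Aluminium carriage on the rails; its origin coincides with the station's at the loading position hard against the board; it moves along station y from 0 to at most 160 mm and starts 0 to 5 mm from the board. Slides with about 1 N, stays where left. It carries the tray next to the board and beyond it (carriage y 82 to 132 mm) a step 39 mm high with the knob.
- tray (a point): Centre of the tray's inner floor, 19 mm above the bench, carried by the carriage. Inside 116 mm (x) by 72 mm (y); the lip towards the board is 49 mm above the bench (6 mm below the board's top) and spans 2 to 6 mm beyond the board's edge at the loading position; the other three walls are 60 mm high.
- knob (a point): Grip point of the carriage's knob, a black upright square post, 20 x 20 mm with sides along the station's x and y, top 110 mm above the bench, foot on the step at 39 mm; this point is on its axis 90 mm above the bench. The tray's wall is 20 mm from the post; both station-x sides are free for the fingers.
- notch (a point): Notch on the carriage's flank (station +x side), 27 mm above the bench, at the same station y as the knob, between two upright rounded ridges 9 mm apart and 3 mm proud. Seated when at the station y of stop. The ball meets the first ridge about 9 mm before the seat.
- stop: Fixed steel block on the rail's +x side, 45 mm high, its sprung ball pointing at the carriage's flank; on it, towards the board, a white reading head 112 mm high, 86 mm or more off the rail's middle. Axes as the station's; origin on the bench on the rail's middle line, at the ball's y: 70 to 125 mm of slide. Entering or leaving the notch peaks at 6 to 11 N, 5 mm off the seat.
- pusher: Grey plastic hand pusher like a small flat iron, standing on the bench off the board's far-from-rail end; origin at the middle of its underside. Foot 92 (own x) x 44 (own y) x 22 mm high; upright grip fin 18 mm thick (own x), 40 mm long (own y), 22 to 80 mm above the underside; about 120 g. Either way round is the same; pushes along own y with its 92 mm face.
- tablet1: White round sample tablet, 25 mm across, 12 mm thick, about 12 g, lying on the feed board 25 to 115 mm from its delivery edge; origin at the centre of its underside.
- tablet2: White round sample tablet, 25 mm across, 12 mm thick, about 12 g, lying on the feed board 25 to 115 mm from its delivery edge; origin at the centre of its underside.
- tablet3: White round sample tablet, 25 mm across, 12 mm thick, about 12 g, lying on the feed board 25 to 115 mm from its delivery edge; origin at the centre of its underside.
- tablet4: White round sample tablet, 25 mm across, 12 mm thick, about 12 g, lying on the feed board 25 to 115 mm from its delivery edge; origin at the centre of its underside.
- jar: Bystander, not part of the job: small white jar with a black screw cap, 44 mm wide, 50 mm tall, on the robot's side of the rail; origin at the centre of its underside.
- stopper: Bystander, not part of the job: small dark rubber flask stopper, head down, 34 mm wide, 26 mm tall, beyond the feed board; origin at the centre of its underside.
There are look-alikes about, which are no part of the job. What is shaped like the tablet4 but green or purple is not meant.

How it is judged:
By the outcome, as a careful person would: the job done as asked, in the order asked, and still so for the second after the job is handed in, while the arm keeps its last pose, push and grip.
It also fails if it takes over 69 s, if anything falls off the work surface, if the arm or the gripper's body presses on something with over 40 N, if the wrist force passes 120 N, or if a joint passes its speed limit or range.

## Working session

There is one attempt and no reset: what is moved stays moved. The work goes in short steps, Python scripts to look and compute and a tool call to move; the robot and the scene stay as the last step left them, time stands still between calls to the robot, and variables do not carry over. Pictures are saved under pics/ and viewed, at most 10 in all, crops included, and the job is handed in when it is done.

Besides the shell and the picture viewer there is one more tool, called after "Call:" as name(argument=value, ...), one argument or row to a line, values as JSON. servo_tool: Moves the arm, as the interface text tells. Its arguments: {"type":"object","properties":{"motion":{"type":"array"},"squeeze":{"type":"number"}},"required":["motion"]}

```bash
mkdir -p pics; cat > h.py <<'E'
import numpy as np, cv2
from scipy.spatial.transform import Rotation as R
from workcell import ctrl, imaging
def snap(n,f):
    s=ctrl.observe(); im=imaging.camera(n); cv2.imwrite(f'pics/{f}.png',im[:,:,::-1]); return s,im
def ext(n,s=None):
    i=imaging.camera_info(n); K=np.array(i['intrinsics'])
    if n=='wrist':
        T=np.eye(4);T[:3,:3]=R.from_rotvec(s['ee_rot']).as_matrix();T[:3,3]=s['eef_pos']
        C=np.linalg.inv(T@np.array(i['hand_eye'])); return K,i['k1'],C[:3,:3],C[:3,3]
    return K,i['k1'],R.from_rotvec(np.ravel(i['rvec'])).as_matrix(),np.ravel(i['tvec'])
def px2w(n,uv,z,s=None):
    K,k,Rm,t=ext(n,s); d=np.array([k,0,0,0,0.])
    p=cv2.undistortPoints(np.array(uv,float).reshape(-1,1,2),K,d).reshape(-1,2)
    r=np.c_[p,np.ones(len(p))]@Rm; c=-Rm.T@t
    z=np.broadcast_to(z,len(r)); return c+r*((z-c[2])/r[:,2])[:,None]
def w2px(n,P,s=None):
    K,k,Rm,t=ext(n,s); return cv2.projectPoints(np.array(P,float).reshape(-1,1,3),cv2.Rodrigues(Rm)[0],t,K,np.array([k,0,0,0,0.]))[0].reshape(-1,2)
E
python3 - <<'E'
from h import *
for n in ('scene','side','wrist'):
    s,im=snap(n,n+'0'); K,k,Rm,t=ext(n,s); print(n,(-Rm.T@t).round(3),Rm[2].round(2),K[0,0].round(0),k)
print(s['ee_rot'],s['clock'])
a=cv2.imread('pics/scene0.png');b=cv2.imread('pics/side0.png')
E
```

```text
scene [ 1.041 -0.199  0.724] [-0.57  0.24 -0.79] 403.0 0.015576269801052199
side [0.129 0.482 0.893] [ 0.42 -0.49 -0.77] 516.0 -0.09154968807947342
wrist [0.624 0.067 0.374] [ 0.   -0.26 -0.96] 355.0 -0.07759023076517528
[-2.22095928e+00 -2.22096204e+00  1.19800567e-03] 0.1
```

View pics/scene0.png

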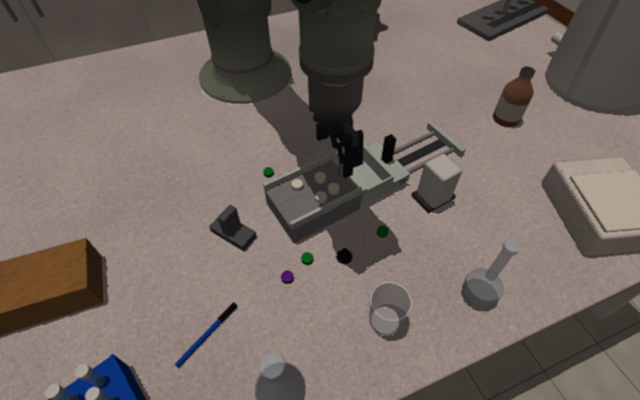

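View pics/side0.png

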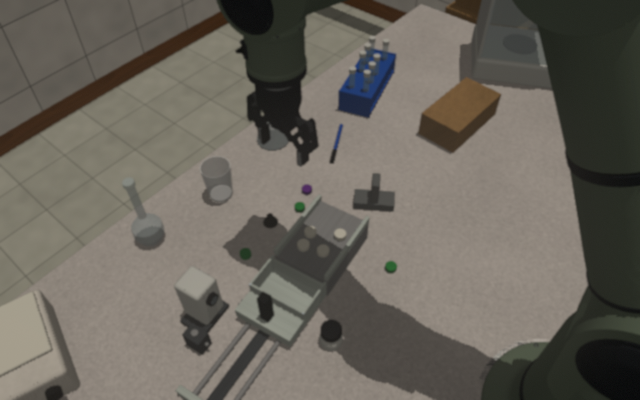

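Scene: the board is at (310,195), with one lit tablet at (297,184) and the rest in shadow around (322,187). The knob is at (389,148), the pusher at (232,228), the stop at (435,190) and the stopper at (344,256). Green discs at (268,171), (307,258) and (382,231) and a purple one at (287,276) are look-alikes lying on the bench. Side: pusher at (375,195), jar at (331,333), knob at (265,306).

```bash
python3 - <<'E'
import cv2,numpy as np
def g(im): return (255*(im/255.)**0.6).astype('uint8')
a=cv2.imread('pics/scene0.png')[115:265,200:470]; b=cv2.imread('pics/side0.png')[175:375,170:410]
cv2.imwrite('pics/sc1.png',cv2.resize(g(a),(783,435),interpolation=3)); cv2.imwrite('pics/si1.png',cv2.resize(g(b),(720,600),interpolation=3))
cv2.imwrite('pics/w1.png',g(cv2.imread('pics/wrist0.png')))
E
```

```text
(no output)
```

View pics/sc1.png

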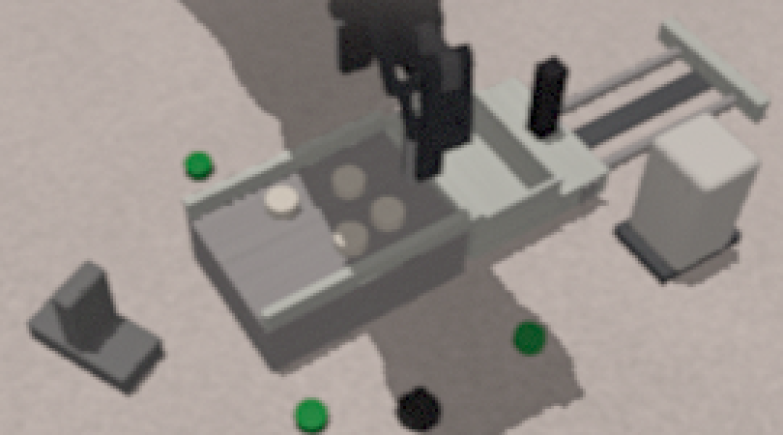

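View pics/si1.png

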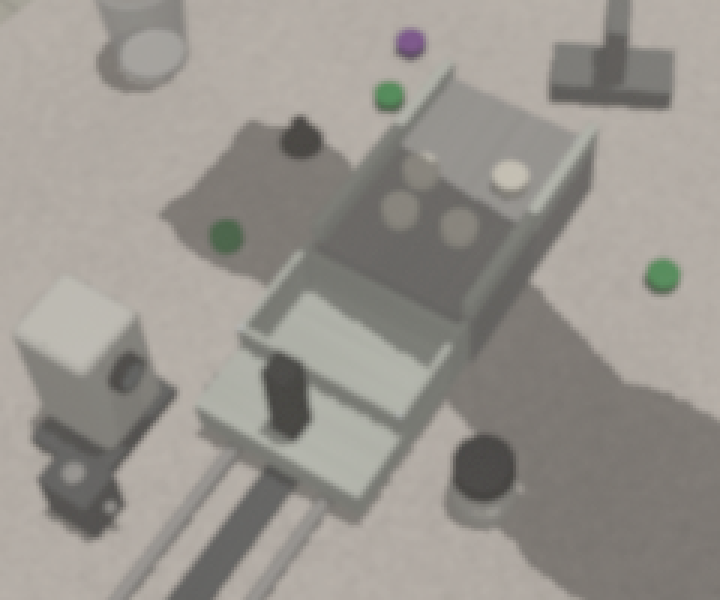

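View pics/w1.png

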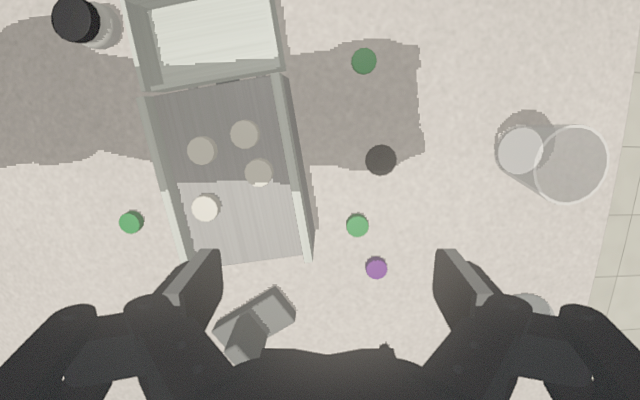

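The crops confirm four white tablets on the board, in wrist pixels (204,209) lit, and (201,150), (244,134), (258,172) in shadow. The look-alikes are green or purple and lie on the bench. The pusher is at wrist (253,322), jar at (75,20), stopper at (380,160).

```bash
cat > fit.py <<'E'
from h import *
from scipy.optimize import least_squares
s=ctrl.observe()
sc=lambda p:(200+p[0]/2.9,115+p[1]/2.9); si=lambda p:(170+p[0]/3,175+p[1]/3); w=lambda p:p
obs=[('wrist',(62,0,73),w((287,73))),('wrist',(54,0,73),w((273,76))),('wrist',(-62,0,73),w((145,97))),('wrist',(54,-170,73),w((302,262))),('wrist',(62,-170,73),w((312,259))),
('scene',(-62,-170,73),sc((185,201))),('scene',(62,-170,73),sc((270,324))),('scene',(62,-170,0),sc((280,372))),
('side',(62,-170,73),si((448,65))),('side',(-62,-170,73),si((598,130)))]
kn=[('scene',(0,107,110),sc((551,64))),('side',(0,107,110),si((287,360)))]
def tf(p,P): return np.r_[R.from_euler('z',p[2]).apply(np.array(P)/1000)+[p[0],p[1],0]]
def res(p): return np.ravel([w2px(n,tf(p,P),s)[0]-uv for n,P,uv in obs])
f=least_squares(res,[.58,.07,.2],loss='soft_l1'); p=f.x
print('station',p,np.degrees(p[2]));print(res(p).reshape(-1,2).round(1))
inv=lambda P:R.from_euler('z',-p[2]).apply(P-np.array([p[0],p[1],0]))*1000
for n,P,uv in kn: print('knob',n,inv(px2w(n,[uv],.110)[0]).round(1))
T=px2w('wrist',[(204,209),(201,150),(244,134),(258,172)],.064,s); print('tablets',inv(T).round(0))
Ts=px2w('side',[si(q) for q in ((510,174),(458,228),(400,210),(421,171))],.065); print('tabs side',inv(Ts).round(0))
print('head top side',inv(px2w('side',[si(q) for q in((15,328),(68,277),(137,315),(83,372))],.112)).round(0), 'block',inv(px2w('side',[si((75,472)),si((112,507))],[.045,.027])).round(0))
# pusher: foot top corners z=.022
print('pusher side foot',px2w('side',[si(q) for q in((557,42),(550,84),(675,92),(672,51))],.022).round(4))
print('pusher scene foot',px2w('scene',[sc(q) for q in((30,325),(130,380),(162,342))],.022).round(4))
print('fin top scene',px2w('scene',[sc(q) for q in((90,262),(62,298),(78,305),(106,270))],.08).round(4))
print('jar,stopper',px2w('wrist',[(76,20),(380,160)],[.05,.013],s).round(3), px2w('side',[si((483,467)),si((300,142))],[.05,.013]).round(3))
E
python3 fit.py
```

```text
station [0.52794012 0.08007833 0.124576  ] 7.1376791402860364
[[-2.8 -0.4]
 [ 1.5 -2.1]
 [-6.1 -2.7]
 [ 1.8  2.2]
 [ 0.3  4.3]
 [-1.  -2.2]
 [-2.9 -2.7]
 [-4.2  0.4]
 [-1.5 -3.2]
 [-0.8 -1. ]]
knob scene [ -6.4 114.5 110. ]
knob side [ -8.3 108.3 110. ]
tablets [[ -31. -108.   64.]
 [ -22.  -54.   64.]
 [  19.  -45.   64.]
 [  25.  -80.   64.]]
tabs side [[ -30. -109.   65.]
 [ -25.  -53.   65.]
 [  16.  -44.   65.]
 [  22.  -79.   65.]]
head top side [[141. 179. 112.]
 [139. 134. 112.]
 [ 85. 133. 112.]
 [ 87. 180. 112.]] block [[ 82. 213.  45.]
 [ 56. 214.  27.]]
pusher side foot [[ 0.5823 -0.1813  0.022 ]
 [ 0.5607 -0.1441  0.022 ]
 [ 0.4841 -0.1966  0.022 ]
 [ 0.5091 -0.2293  0.022 ]]
pusher scene foot [[ 0.5177 -0.2273  0.022 ]
 [ 0.5906 -0.1745  0.022 ]
 [ 0.5694 -0.1445  0.022 ]]
fin top scene [[ 0.5261 -0.1746  0.08  ]
 [ 0.5481 -0.2     0.08  ]
 [ 0.5579 -0.1916  0.08  ]
 [ 0.5372 -0.1664  0.08  ]]
jar,stopper [[0.402 0.139 0.05 ]
 [0.679 0.006 0.013]] [[0.393 0.143 0.05 ]
 [0.673 0.01  0.013]]
```

Call:
servo_tool(
  motion=[
    {"dr": [0,0,0],"translation": [-30,-14,0],"jaw": 85},
    {"dr": [0,0,0],"translation": [-40,-18,8],"jaw": 85},
    {"dr": [0,0,0],"translation": [-40,-18,10],"jaw": 85},
    {"dr": [0,0,0],"translation": [-40,-18,10],"jaw": 85},
    {"dr": [0,0,0],"translation": [-37,-17,10],"jaw": 85},
    {"dr": [0,0,-7.1],"translation": [0,0,10],"jaw": 85},
    {"dr": [0,0,-7.1],"translation": [0,0,10],"jaw": 85},
    {"dr": [0,0,-7.1],"translation": [0,0,10],"jaw": 85},
    {"dr": [0,0,-7.1],"translation": [0,0,0],"jaw": 85},
    {"dr": [0,0,-7.1],"translation": [0,0,0],"jaw": 85},
    {"dr": [0,0,0],"translation": [0,0,0],"jaw": 85},
    {"dr": [0,0,0],"translation": [0,0,0],"jaw": 85},
  ],
)

```text
clock: 1.35
eef_pos: [0.5399, -0.1872, 0.1802]
ee_rot: [-1.444, -2.79, -0.0]
wrist_force: [-0.5, 0.0, 0.6]
opening: 0.993
grasp_force: 0.0
```

```bash
python3 - <<'E'
from h import *
s,a=snap('wrist','w2'); _,b=snap('scene','sc2'); _,c=snap('side','si2')
import json; json.dump({k:np.ravel(s[k]).tolist() for k in('eef_pos','ee_rot')},open('s2.json','w'))
print(s['eef_pos'],s['ee_rot'],s['clock'])
g=lambda im:(255*(im[:,:,::-1]/255.)**0.6).astype('uint8')
A=cv2.resize(g(b)[120:245,255:470],None,fx=3.7,fy=3.7,interpolation=2)  # 795x462
cv2.imwrite('pics/sc2c.png',A)
W=cv2.resize(g(a),(400,250),interpolation=3); C=cv2.resize(g(c)[190:390,170:380],None,fx=2.9,fy=2.9,interpolation=2)
C[:0]=0
cv2.imwrite('pics/si2c.png',C); cv2.imwrite('pics/w2g.png',g(a))
E
```

```text
[ 0.53986375 -0.18717248  0.18016982] [-1.44412123e+00 -2.78969339e+00 -7.67539070e-05] 1.35
```

View pics/sc2c.png

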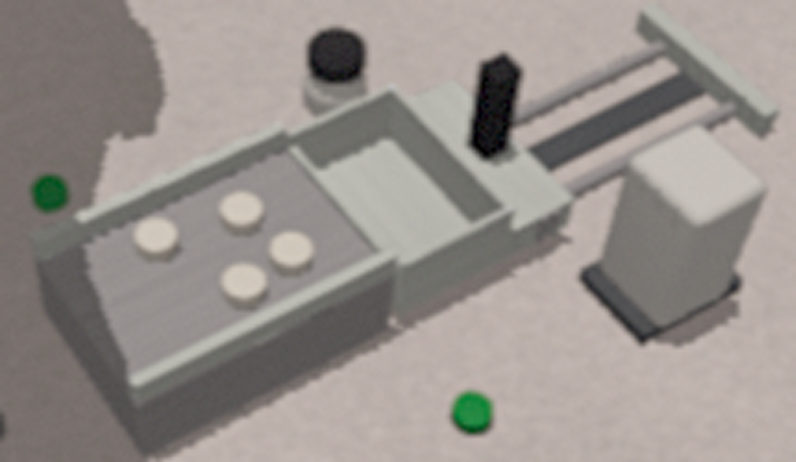

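View pics/w2g.png

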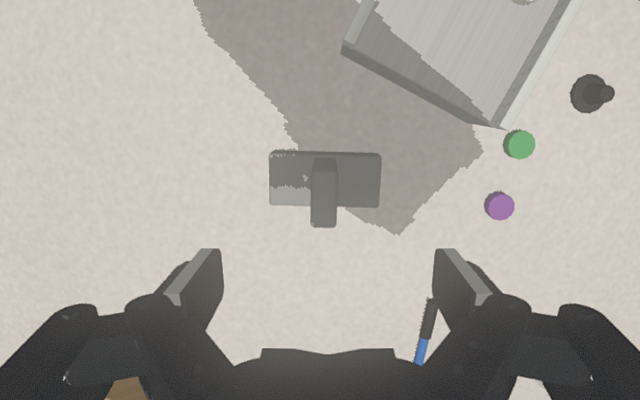

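```bash
cat > fit2.py <<'E'
from h import *
import json
from scipy.optimize import least_squares
s2={k:np.array(v) for k,v in json.load(open('s2.json')).items()}
s0=dict(eef_pos=np.array([.625,0,.248]),ee_rot=np.array([-2.22095928,-2.22096204,.0012]))
sc=lambda p:(255+p[0]/3.7,120+p[1]/3.7); si=lambda p:(170+p[0]/3,175+p[1]/3)
S={'scene':('scene',None),'side':('side',None),'w0':('wrist',s0),'w2':('wrist',s2)}
obs=[('w0',(62,0,73),(287,73)),('w0',(-62,0,73),(145,97)),('w0',(54,-170,73),(302,262)),
('w2',(-62,-170,73),(342,44)),('w2',(-62,-170,0),(343,53)),('w2',(62,-170,73),(497,124)),
('scene',(-62,-170,73),sc((33,236))),('scene',(62,-170,73),sc((133,386))),('scene',(62,-170,0),sc((150,457))),('scene',(62,0,73),sc((397,256))),('scene',(-62,0,73),sc((283,126))),('scene',(-54,0,55),sc((293,150))),('scene',(54,0,55),sc((378,247))),
('side',(62,-170,73),si((448,65))),('side',(-62,-170,73),si((598,130)))]
def tf(p,P): return R.from_euler('z',p[2]).apply(np.array(P)/1000)+[p[0],p[1],0]
pj=lambda k,P:w2px(S[k][0],P,S[k][1])[0]
def res(p): return np.ravel([pj(k,tf(p,P))-uv for k,P,uv in obs]+[pj('scene',tf(p,(0,p[3],110)))-sc((501,70)),pj('side',tf(p,(0,p[3],110)))-si((287,360))])
f=least_squares(res,[.53,.08,.13,110],x_scale=[.01,.01,.05,5],loss='soft_l1'); p=f.x
if __name__=='__main__':
    print('station',p,np.degrees(p[2]));print(res(p).reshape(-1,2).round(1).tolist())
    c=px2w('wrist',[(269,152),(381,154),(379,208),(270,206)],.022,s2);print(c.round(4),c.mean(0),np.degrees(np.arctan2(*(c[1]-c[0])[1::-1])),np.linalg.norm(c[1]-c[0]),np.linalg.norm(c[2]-c[1]))
    print('fin',px2w('wrist',[(311,227),(337,227)],.08,s2).mean(0))
    print('centre',c.mean(0)[:2],'err tool', R.from_rotvec(s2['ee_rot']).inv().apply(c.mean(0)-s2['eef_pos'])*1000)
E
python3 fit2.py
```

```text
station [5.27123881e-01 7.94557511e-02 1.30647495e-01 1.11707650e+02] 7.48555007176708
[[-4.4, -0.0], [-7.2, -1.4], [1.5, 2.3], [0.5, -5.6], [-4.2, 0.1], [9.3, 9.7], [-1.5, -1.5], [-0.8, -0.2], [-3.2, 0.3], [0.1, 0.0], [-0.5, -1.6], [-1.4, -0.4], [2.4, 5.3], [-1.5, -3.2], [-0.6, -1.4], [-0.3, 0.0], [-4.0, -0.6]]
[[ 0.4869 -0.1935  0.022 ]
 [ 0.5615 -0.1426  0.022 ]
 [ 0.588  -0.1798  0.022 ]
 [ 0.5123 -0.2312  0.022 ]] [ 0.53717305 -0.18679162  0.022     ] 34.26195327691275 0.09033128824977855 0.04559828780742924
fin [ 0.54804524 -0.20241775  0.08      ]
centre [ 0.53717305 -0.18679162] err tool [  1.82215629  -1.96397679 158.17047227]
```

The pusher is centred under the tool to within 2 mm (measured at wrist pixels 269–381, 152–208). The scene view now shows all four tablets lit, and the fit is good enough to start. Grasping now.

Call:
servo_tool(
  motion=[
    {"dr": [0,0,1.2],"translation": [1.5,-1.5,20],"jaw": 85},
    {"dr": [0,0,0],"translation": [0,0,35],"jaw": 85},
    {"dr": [0,0,0],"translation": [0,0,35],"jaw": 85},
    {"dr": [0,0,0],"translation": [0,0,24],"jaw": 85},
    {"dr": [0,0,0],"translation": [0,0,10],"jaw": 60},
    {"dr": [0,0,0],"translation": [0,0,0],"jaw": 30},
    {"dr": [0,0,0],"translation": [0,0,0],"jaw": 10},
    {"dr": [0,0,0],"translation": [0,0,0],"jaw": 5},
    {"dr": [0,0,0],"translation": [0,0,0],"jaw": 5},
    {"dr": [0,0,0],"translation": [0,0,0],"jaw": 5},
    {"dr": [0,0,0],"translation": [0,0,0],"jaw": 5},
    {"dr": [0,0,0],"translation": [0,0,0],"jaw": 5},
  ],
  squeeze=50,
)

```text
clock: 2.7
eef_pos: [0.5386, -0.187, 0.0576]
ee_rot: [1.467, 2.776, 0.001]
wrist_force: [-1.4, -0.1, 8.5]
opening: 0.21
grasp_force: 49.5
```

Call:
servo_tool(
  motion=[
    {"dr": [0,0,0],"translation": [0,0,-10],"jaw": 5},
    {"dr": [0,0,0],"translation": [0,0,-30],"jaw": 5},
    {"dr": [0,0,0],"translation": [0,0,-40],"jaw": 5},
    {"dr": [0,0,6.7],"translation": [0,0,-40],"jaw": 5},
    {"dr": [0,0,6.7],"translation": [0,0,-22],"jaw": 5},
    {"dr": [0,0,6.7],"translation": [0,0,0],"jaw": 5},
    {"dr": [0,0,6.7],"translation": [0,0,0],"jaw": 5},
    {"dr": [0,0,0],"translation": [20,5,0],"jaw": 5},
    {"dr": [0,0,0],"translation": [30,7,0],"jaw": 5},
    {"dr": [0,0,0],"translation": [30,7,0],"jaw": 5},
    {"dr": [0,0,0],"translation": [21,4.5,0],"jaw": 5},
    {"dr": [0,0,0],"translation": [0,0,0],"jaw": 5},
    {"dr": [0,0,0],"translation": [0,0,0],"jaw": 5},
    {"dr": [0,0,0],"translation": [0,0,0],"jaw": 5},
  ],
)

```text
clock: 4.1
eef_pos: [0.5479, -0.0845, 0.1988]
ee_rot: [2.072, 2.36, -0.0]
wrist_force: [0.4, -0.3, -1.1]
opening: 0.205
grasp_force: 48.9
```

```bash
python3 - <<'E'
from h import *
s,a=snap('wrist','w3')
import json; json.dump({k:np.ravel(s[k]).tolist() for k in('eef_pos','ee_rot')},open('s3.json','w'))
print(s['eef_pos'],s['ee_rot'],s['clock'],s['wrist_force'],s['grasp_force'])
cv2.imwrite('pics/w3g.png',cv2.resize((255*(a[:,:,::-1]/255.)**0.6).astype('uint8'),(800,500),interpolation=2))
E
```

```text
[ 0.54791849 -0.08448666  0.19880508] [ 2.07241113e+00  2.36026434e+00 -5.59401479e-06] 4.1 [ 0.3785694  -0.29389467 -1.14250373] 48.89012932777405
```

View pics/w3g.png

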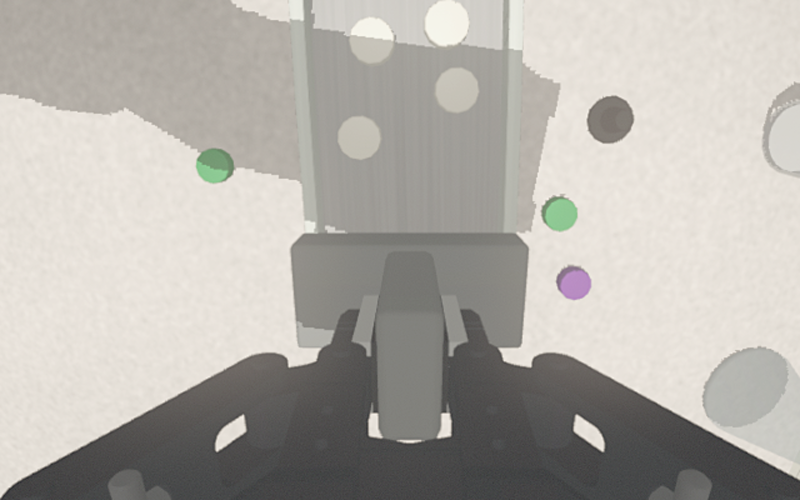

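The wrist view shows the pusher held level at (410,290), square to the channel. The channel walls run from x≈303/508 at the top to x≈317/503 at row 230, and all four tablets are ahead of the pusher's face.

```bash
python3 - <<'E'
from fit2 import *
s3={k:np.array(v) for k,v in json.load(open('s3.json')).items()}
inv=lambda P:R.from_euler('z',-p[2]).apply(P-np.array([p[0],p[1],0]))*1000
q=lambda L,z:inv(px2w('wrist',np.array(L)*.8,z,s3)).round(1).tolist()
print('TCP st',inv(s3['eef_pos']).round(1),'yaw',90-np.degrees(2*np.arctan2(s3['ee_rot'][1],s3['ee_rot'][0])))
print('outer',q([(290,0),(523,0),(305,225),(521,225)],.073)); print('inner top',q([(303,0),(508,0),(316,225),(505,225)],.073))
print('inner base',q([(303,0),(508,0),(316,225),(505,225)],.055))
print('pusher foot top',q([(292,243),(527,243),(300,347),(522,347)],.1988-.0576+.022))
print('tablets',q([(372,40),(447,22),(457,90),(359,137)],.067))
E
```

```text
TCP st [  -0.6 -165.2  198.8] yaw -7.431019390319122
outer [[-63.3, -34.1, 73.0], [59.2, -34.2, 73.0], [-61.5, -155.6, 73.0], [64.8, -155.6, 73.0]]
inner top [[-56.4, -34.3, 73.0], [51.3, -34.3, 73.0], [-55.0, -155.6, 73.0], [55.3, -155.6, 73.0]]
inner base [[-60.3, -29.7, 55.0], [55.0, -29.8, 55.0], [-58.9, -159.7, 55.0], [59.3, -159.7, 55.0]]
pusher foot top [[-45.2, -142.1, 163.2], [44.1, -142.1, 163.2], [-45.2, -186.0, 163.2], [45.3, -186.1, 163.2]]
tablets [[-20.8, -53.8, 67.0], [19.8, -44.5, 67.0], [26.0, -80.0, 67.0], [-29.1, -105.7, 67.0]]
```

Call:
servo_tool(
  motion=[
    {"dr": [0,0,-0.8],"translation": [0,1,20],"jaw": 5},
    {"dr": [0,0,0],"translation": [0,0,30],"jaw": 5},
    {"dr": [0,0,0],"translation": [0,0,20],"jaw": 5},
    {"dr": [0,0,0],"translation": [0,0,10],"jaw": 5},
    {"dr": [0,0,0],"translation": [0,0,3],"jaw": 5},
    {"dr": [0,0,0],"translation": [0,0,0],"jaw": 5},
    {"dr": [0,0,0],"translation": [0,0,0],"jaw": 5},
    {"dr": [0,0,0],"translation": [0,0,0],"jaw": 5},
  ],
)

```text
clock: 4.95
eef_pos: [0.5495, -0.0834, 0.1162]
ee_rot: [2.054, 2.375, 0.001]
wrist_force: [0.5, 0.7, -0.2]
opening: 0.203
grasp_force: 48.9
```

Call:
servo_tool(
  motion=[
    {"dr": [0,0,0],"translation": [5,0,0],"jaw": 5},
    {"dr": [0,0,0],"translation": [8,0,0],"jaw": 5},
    {"dr": [0,0,0],"translation": [8,0,0],"jaw": 5},
    {"dr": [0,0,0],"translation": [8,0,0],"jaw": 5},
    {"dr": [0,0,0],"translation": [8,0,0],"jaw": 5},
    {"dr": [0,0,0],"translation": [8,0,0],"jaw": 5},
    {"dr": [0,0,0],"translation": [8,0,0],"jaw": 5},
    {"dr": [0,0,0],"translation": [8,0,0],"jaw": 5},
    {"dr": [0,0,0],"translation": [8,0,0],"jaw": 5},
    {"dr": [0,0,0],"translation": [8,0,0],"jaw": 5},
    {"dr": [0,0,0],"translation": [6,0,0],"jaw": 5},
    {"dr": [0,0,0],"translation": [6,0,0],"jaw": 5},
    {"dr": [0,0,0],"translation": [6,0,0],"jaw": 5},
    {"dr": [0,0,0],"translation": [6,0,0],"jaw": 5},
    {"dr": [0,0,0],"translation": [6,0,0],"jaw": 5},
    {"dr": [0,0,0],"translation": [0,0,0],"jaw": 5},
  ],
)

```text
clock: 6.55
eef_pos: [0.5335, 0.0235, 0.1153]
ee_rot: [-2.053, -2.377, -0.0]
wrist_force: [-1.2, 0.7, -0.7]
opening: 0.2
grasp_force: 48.9
```

Call:
servo_tool(
  motion=[
    {"dr": [0,0,0],"translation": [4,0,0],"jaw": 5},
    {"dr": [0,0,0],"translation": [4,0,0],"jaw": 5},
    {"dr": [0,0,0],"translation": [4,0,0],"jaw": 5},
    {"dr": [0,0,0],"translation": [4,0,0],"jaw": 5},
    {"dr": [0,0,0],"translation": [4,0,0],"jaw": 5},
    {"dr": [0,0,0],"translation": [4,0,0],"jaw": 5},
    {"dr": [0,0,0],"translation": [4,0,0],"jaw": 5},
    {"dr": [0,0,0],"translation": [4,0,0],"jaw": 5},
    {"dr": [0,0,0],"translation": [4,0,0],"jaw": 5},
    {"dr": [0,0,0],"translation": [4,0,0],"jaw": 5},
    {"dr": [0,0,0],"translation": [4,0,0],"jaw": 5},
    {"dr": [0,0,0],"translation": [4,0,0],"jaw": 5},
    {"dr": [0,0,0],"translation": [4,0,0],"jaw": 5},
    {"dr": [0,0,0],"translation": [4,0,0],"jaw": 5},
    {"dr": [0,0,0],"translation": [0,0,0],"jaw": 5},
    {"dr": [0,0,0],"translation": [0,0,0],"jaw": 5},
    {"dr": [0,0,0],"translation": [0,0,0],"jaw": 5},
  ],
)

```text
clock: 8.25
eef_pos: [0.5255, 0.0777, 0.1153]
ee_rot: [2.055, 2.376, -0.0]
wrist_force: [0.0, -0.2, -1.1]
opening: 0.203
grasp_force: 48.9
```

```bash
python3 - <<'E'
from h import *
s,b=snap('scene','sc4'); _,a=snap('wrist','w4'); print(s['clock'])
g=lambda im:(255*(im[:,:,::-1]/255.)**0.6).astype('uint8')
A=cv2.resize(g(b)[120:245,255:470],(688,400),interpolation=2)
W=cv2.resize(g(a)[0:250,160:480],None,fx=.62,fy=.62,interpolation=3)
out=np.zeros((400+W.shape[0],688,3),'uint8');out[:400]=A;out[400:,:W.shape[1]]=W
cv2.imwrite('pics/m4.png',out); print(out.shape)
E
```

```text
8.25
(555, 688, 3)
```

View pics/m4.png

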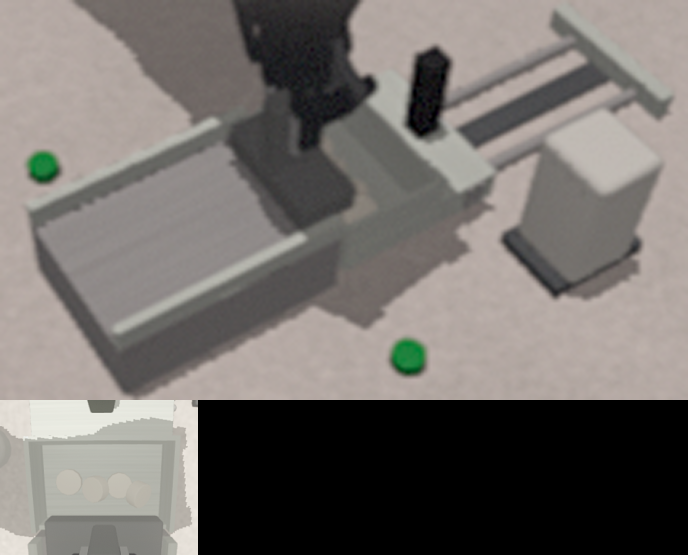

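The composite shows an empty board in the scene view and all four tablets in the tray in the wrist view, in a row at about (68–138, 480–493). The carriage is still at the board. Next I lift the pusher and return it to its free place on the bench.

Call:
servo_tool(
  motion=[
    {"dr": [0,0,0],"translation": [0,0,-15],"jaw": 5},
    {"dr": [0,0,0],"translation": [0,0,-35],"jaw": 5},
    {"dr": [0,0,0],"translation": [0,0,-35],"jaw": 5},
    {"dr": [0,0,0],"translation": [-20,-2,0],"jaw": 5},
    {"dr": [0,0,0],"translation": [-35,-3,0],"jaw": 5},
    {"dr": [0,0,0],"translation": [-40,-4,0],"jaw": 5},
    {"dr": [0,0,0],"translation": [-40,-4,0],"jaw": 5},
    {"dr": [0,0,0],"translation": [-40,-4,0],"jaw": 5},
    {"dr": [0,0,0],"translation": [-40,-4,0],"jaw": 5},
    {"dr": [0,0,0],"translation": [-35,-2,0],"jaw": 5},
    {"dr": [0,0,0],"translation": [-22,-2,0],"jaw": 5},
    {"dr": [0,0,0],"translation": [0,0,15],"jaw": 5},
    {"dr": [0,0,0],"translation": [0,0,35],"jaw": 5},
    {"dr": [0,0,0],"translation": [0,0,35],"jaw": 5},
    {"dr": [0,0,0],"translation": [0,0,30],"jaw": 5},
    {"dr": [0,0,0],"translation": [0,0,15],"jaw": 5},
    {"dr": [0,0,0],"translation": [0,0,5],"jaw": 5},
    {"dr": [0,0,0],"translation": [0,0,2],"jaw": 5},
    {"dr": [0,0,0],"translation": [0,0,0],"jaw": 5},
    {"dr": [0,0,0],"translation": [0,0,0],"jaw": 5},
  ],
)

```text
clock: 10.35
eef_pos: [0.5406, -0.195, 0.0644]
ee_rot: [2.054, 2.375, 0.001]
wrist_force: [0.0, 0.7, -1.7]
opening: 0.203
grasp_force: 49.0
```

Call:
servo_tool(
  motion=[
    {"dr": [0,0,0],"translation": [0,0,3],"jaw": 5},
    {"dr": [0,0,0],"translation": [0,0,2],"jaw": 5},
    {"dr": [0,0,0],"translation": [0,0,1],"jaw": 5},
    {"dr": [0,0,0],"translation": [0,0,0.8],"jaw": 5},
    {"dr": [0,0,0],"translation": [0,0,0],"jaw": 5},
    {"dr": [0,0,0],"translation": [0,0,0],"jaw": 5},
  ],
)

```text
clock: 10.95
eef_pos: [0.54, -0.1948, 0.0576]
ee_rot: [2.055, 2.376, 0.0]
wrist_force: [-7.7, 3.6, 23.9]
opening: 0.198
grasp_force: 52.4
```

Call:
servo_tool(
  motion=[
    {"dr": [0,0,0],"translation": [0,0,-0.6],"jaw": 5},
    {"dr": [0,0,0],"translation": [0,0,0],"jaw": 20},
    {"dr": [0,0,0],"translation": [0,0,0],"jaw": 24},
    {"dr": [0,0,0],"translation": [0,0,0],"jaw": 40},
    {"dr": [0,0,0],"translation": [0,0,0],"jaw": 60},
    {"dr": [0,0,0],"translation": [0,0,-5],"jaw": 60},
    {"dr": [0,0,0],"translation": [0,0,-20],"jaw": 60},
    {"dr": [0,0,0],"translation": [0,0,-40],"jaw": 60},
    {"dr": [0,0,0],"translation": [0,0,-40],"jaw": 60},
    {"dr": [0,0,0],"translation": [0,0,-40],"jaw": 60},
    {"dr": [0,0,0],"translation": [0,0,0],"jaw": 60},
    {"dr": [0,0,0],"translation": [0,0,0],"jaw": 60},
  ],
)

```text
clock: 12.15
eef_pos: [0.5403, -0.1949, 0.2032]
ee_rot: [2.054, 2.375, 0.001]
wrist_force: [-0.6, -0.2, -0.7]
opening: 0.701
grasp_force: 0.0
```

```bash
python3 - <<'E'
from h import *
import fit2; p=fit2.p
s,w=snap('wrist','w5'); _,b=snap('scene','sc5'); _,c=snap('side','si5'); print(s['eef_pos'],s['clock'])
# knob centroid: black blob near expected top, compare with the initial pictures
for n,a,f in (('scene',b,'scene0'),('side',c,'side0')):
    for lab,im in (('now',a),('start',cv2.imread(f'pics/{f}.png')[:,:,::-1])):
        u,v=w2px(n,fit2.tf(p,(0,112,90)))[0].astype(int); m=(im[v-22:v+22,u-14:u+14].max(2)<55)
        y,x=np.nonzero(m); print(n,lab,(u,v),m.sum(),x.mean()+u-14,y.mean()+v-22,'top',y.min()+v-22)
g=lambda im:(255*(im[:,:,::-1]/255.)**0.6).astype('uint8')
A=cv2.resize(g(b)[110:255,200:470],None,fx=2.2,fy=2.2,interpolation=2); C=cv2.resize(g(c)[185:385,170:410],(331,276),interpolation=2); W=cv2.resize(g(w),(410,256),interpolation=3)
o=np.zeros((600,750,3),'uint8'); o[:A.shape[0],:A.shape[1]]=A; o[320:596,:331]=C; o[320:576,335:745]=W; cv2.imwrite('pics/m5.png',o)
E
```

```text
[ 0.54026396 -0.19487802  0.20321386] 12.15
scene now (np.int64(388), np.int64(145)) 300 388.73 149.20333333333332 top 135
scene start (np.int64(388), np.int64(145)) 301 388.7408637873754 149.22923588039868 top 135
side now (np.int64(262), np.int64(300)) 315 265.12380952380954 306.4349206349206 top 293
side start (np.int64(262), np.int64(300)) 317 265.1293375394322 306.3564668769716 top 293
```

View pics/m5.png

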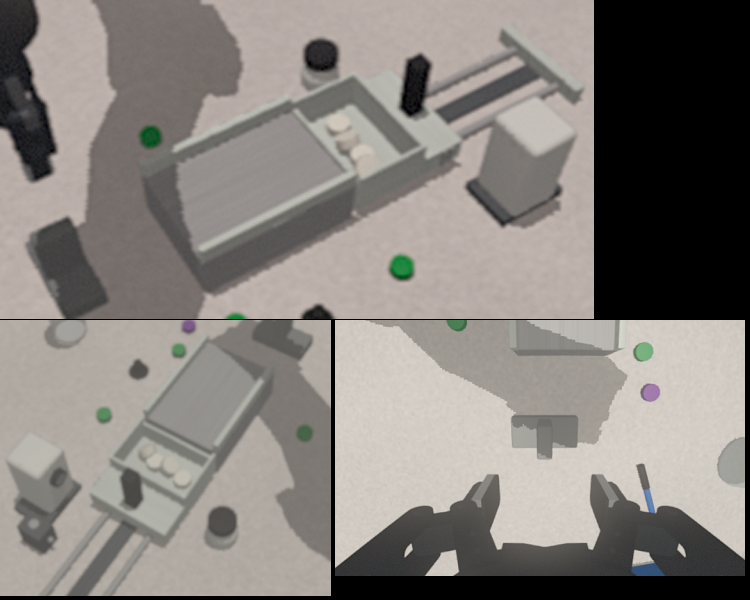

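The last composite shows the four tablets in the tray, an empty board, the pusher standing at wrist (545,432), and the jar and stopper untouched. The knob pixels are the same as at the start, so the carriage has not moved. Moving over the knob.

Call:
servo_tool(
  motion=[
    {"dr": [0,0,0],"translation": [20,1,-3],"jaw": 60},
    {"dr": [0,0,0],"translation": [40,3,-4],"jaw": 60},
    {"dr": [0,0,0],"translation": [45,3,0],"jaw": 60},
    {"dr": [0,0,0],"translation": [45,3,0],"jaw": 60},
    {"dr": [0,0,0],"translation": [45,3,0],"jaw": 60},
    {"dr": [0,0,0],"translation": [45,3,0],"jaw": 60},
    {"dr": [0,0,0],"translation": [45,3,0],"jaw": 60},
    {"dr": [0,0,0],"translation": [45,3,0],"jaw": 60},
    {"dr": [0,0,0],"translation": [35,2,0],"jaw": 60},
    {"dr": [0,0,0],"translation": [20,1,0],"jaw": 60},
    {"dr": [0,0,0],"translation": [0,0,0],"jaw": 60},
    {"dr": [0,0,0],"translation": [0,0,0],"jaw": 60},
    {"dr": [0,0,0],"translation": [0,0,0],"jaw": 60},
  ],
)

```text
clock: 13.6
eef_pos: [0.5092, 0.1886, 0.2086]
ee_rot: [-2.056, -2.375, 0.002]
wrist_force: [0.3, -0.5, 0.0]
opening: 0.701
grasp_force: 0.0
```

```bash
python3 - <<'E'
from h import *
import fit2
s,w=snap('wrist','w6'); print(s['eef_pos'],s['ee_rot'],s['clock'])
k=px2w('scene',[(390.4,138.9)],.11)[0],px2w('side',[(265.7,295)],.11)[0]; print('knob',k)
print('bar',px2w('scene',[(446.1,137.6)],.022))
print('pred px of knob top',w2px('wrist',[[.5068,.1897,.11],[.5126,.19,.11]],s))
u,v=w2px('wrist',[[.51,.19,.11]],s)[0].astype(int)
m=(w[:,:,:].max(2)<70).astype('uint8'); n,l,st,c=cv2.connectedComponentsWithStats(m)
print((u,v),[(st[i].tolist(),c[i].round(1).tolist()) for i in range(1,n) if st[i,4]>150])
print(w[max(0,v-30):v+30:6,u-40:u+40:5].max(2))
E
```

```text
[0.50918166 0.18864513 0.20858993] [-2.05622494e+00 -2.37506294e+00  1.80644546e-03] 13.6
knob (array([0.51275289, 0.19087634, 0.11      ]), array([0.50621048, 0.18649882, 0.11      ]))
bar [[0.48822853 0.37542088 0.022     ]]
pred px of knob top [[324.31633268 201.26101952]
 [333.08309535 202.04290837]]
(np.int64(329), np.int64(201)) [([405, 33, 52, 129, 805], [421.8, 83.7]), ([313, 62, 25, 84, 1361], [326.6, 115.4]), ([442, 114, 22, 35, 493], [454.2, 131.0]), ([310, 164, 30, 46, 1278], [324.9, 187.2]), ([168, 192, 49, 47, 1733], [192.0, 214.7]), ([0, 242, 640, 158, 48618], [325.6, 348.9])]
[[144 143 144 143 143  41  47  47  48  48 147 142 142 141 141 141]
 [145 144 145 144 146  48  49  48  49  50  96 143 142 140 141 139]
 [141 141 140 141 143  52  52  51  51  51  55 140 141 140 140 140]
 [140 140 141 141 144  54  54  56  54  56  57 142 142 142 144 142]
 [141 142 141 141 143  57  57  56  58  57  60 143 143 143 144 143]
 [140 141 142 142 143  58  59  59  57  58  60 143 142 139 141 142]
 [136 138 138 136 137  59  60  60  60  60  64 135 132 133 138 136]
 [123 125 124 124 124 123 123 122 124 122 123 122 120 121 121 120]
 [142 141 141 142 142 141 142 143 183 220 220 217 216 216 216 216]
 [219 220 218 217 217 217 216 216 215 214 215 214 214 213 213 213]]
```

Call:
servo_tool(
  motion=[
    {"dr": [0,0,0],"translation": [2.5,-1.5,20],"jaw": 60},
    {"dr": [0,0,0],"translation": [0,0,35],"jaw": 60},
    {"dr": [0,0,0],"translation": [0,0,35],"jaw": 60},
    {"dr": [0,0,0],"translation": [0,0,22],"jaw": 60},
    {"dr": [0,0,0],"translation": [0,0,8],"jaw": 45},
    {"dr": [0,0,0],"translation": [0,0,0],"jaw": 30},
    {"dr": [0,0,0],"translation": [0,0,0],"jaw": 22},
    {"dr": [0,0,0],"translation": [0,0,0],"jaw": 10},
    {"dr": [0,0,0],"translation": [0,0,0],"jaw": 8},
    {"dr": [0,0,0],"translation": [0,0,0],"jaw": 8},
    {"dr": [0,0,0],"translation": [0,0,0],"jaw": 8},
    {"dr": [0,0,0],"translation": [0,0,0],"jaw": 8},
  ],
  squeeze=60,
)

```text
clock: 14.85
eef_pos: [0.507, 0.1919, 0.0903]
ee_rot: [2.055, 2.376, -0.0]
wrist_force: [-5.6, -0.2, 3.3]
opening: 0.23
grasp_force: 58.9
```

Call:
servo_tool(
  motion=[
    {"dr": [0,0,0],"translation": [2,-0.4,0],"jaw": 8},
    {"dr": [0,0,0],"translation": [5,0,0],"jaw": 8},
    {"dr": [0,0,0],"translation": [8,0,0],"jaw": 8},
    {"dr": [0,0,0],"translation": [8,0,0],"jaw": 8},
    {"dr": [0,0,0],"translation": [8,0,0],"jaw": 8},
    {"dr": [0,0,0],"translation": [8,0,0],"jaw": 8},
    {"dr": [0,0,0],"translation": [8,0,0],"jaw": 8},
    {"dr": [0,0,0],"translation": [5,0,0],"jaw": 8},
    {"dr": [0,0,0],"translation": [2,0,0],"jaw": 8},
    {"dr": [0,0,0],"translation": [0,0,0],"jaw": 8},
    {"dr": [0,0,0],"translation": [0,0,0],"jaw": 8},
  ],
)

```text
clock: 15.95
eef_pos: [0.4988, 0.2462, 0.0902]
ee_rot: [-2.054, -2.377, -0.001]
wrist_force: [-8.8, 0.0, 7.9]
opening: 0.224
grasp_force: 60.0
```

Call:
servo_tool(
  motion=[
    {"dr": [0,0,0.2],"translation": [3,-0.6,-0.4],"jaw": 8},
    {"dr": [0,0,0],"translation": [4,0,0],"jaw": 8},
    {"dr": [0,0,0],"translation": [4,0,0],"jaw": 8},
    {"dr": [0,0,0],"translation": [4,-0.1,0],"jaw": 8},
    {"dr": [0,0,0],"translation": [0,0,0],"jaw": 8},
    {"dr": [0,0,0],"translation": [0,0,0],"jaw": 8},
  ],
)

```text
clock: 16.55
eef_pos: [0.4965, 0.2612, 0.0903]
ee_rot: [2.058, 2.374, 0.002]
wrist_force: [-3.6, -0.3, 6.6]
opening: 0.224
grasp_force: 60.9
```

Call:
servo_tool(
  motion=[
    {"dr": [0,0,0],"translation": [4,-0.1,0],"jaw": 8},
    {"dr": [0,0,0],"translation": [4,-0.1,0],"jaw": 8},
    {"dr": [0,0,0],"translation": [2,0,0],"jaw": 8},
    {"dr": [0,0,0],"translation": [0,0,0],"jaw": 8},
    {"dr": [0,0,0],"translation": [0,0,0],"jaw": 8},
  ],
)

```text
clock: 17.05
eef_pos: [0.495, 0.2711, 0.0903]
ee_rot: [2.058, 2.374, 0.003]
wrist_force: [-2.8, 0.1, 7.2]
opening: 0.225
grasp_force: 60.7
```

```bash
python3 - <<'E'
from h import *
s=ctrl.observe(); print(s['eef_pos'],s['wrist_force'],s['moment'])
E
```

```text
[0.49495852 0.2711441  0.09025388] [-2.76829056  0.14201525  7.20553512] [0.00344074 0.58035261 0.4244615 ]
```

Call:
servo_tool(
  motion=[
    {"dr": [0,0,0],"translation": [1.5,0,0],"jaw": 8},
    {"dr": [0,0,0],"translation": [1.5,0,0],"jaw": 8},
    {"dr": [0,0,0],"translation": [0,0,0],"jaw": 8},
  ],
)

```text
clock: 17.35
eef_pos: [0.4945, 0.274, 0.0903]
ee_rot: [2.058, 2.373, 0.002]
wrist_force: [-2.9, 0.4, 6.9]
opening: 0.226
grasp_force: 60.8
```

Call:
servo_tool(
  motion=[
    {"dr": [0,0,0],"translation": [1,0,0],"jaw": 8},
    {"dr": [0,0,0],"translation": [1,0,0],"jaw": 8},
    {"dr": [0,0,0],"translation": [0,0,0],"jaw": 8},
  ],
)

```text
clock: 17.65
eef_pos: [0.4942, 0.2759, 0.0902]
ee_rot: [2.058, 2.373, 0.002]
wrist_force: [-2.3, 0.2, 7.5]
opening: 0.222
grasp_force: 60.8
```

Call:
servo_tool(
  motion=[
    {"dr": [0,0,0],"translation": [1,0,0],"jaw": 8},
    {"dr": [0,0,0],"translation": [1,0,0],"jaw": 8},
    {"dr": [0,0,0],"translation": [0,0,0],"jaw": 8},
  ],
)

```text
clock: 17.95
eef_pos: [0.4939, 0.2779, 0.0903]
ee_rot: [2.058, 2.373, 0.002]
wrist_force: [-2.8, -0.2, 6.9]
opening: 0.22
grasp_force: 60.8
```

Call:
servo_tool(
  motion=[
    {"dr": [0,0,0],"translation": [1,0,0],"jaw": 8},
    {"dr": [0,0,0],"translation": [1,0,0],"jaw": 8},
    {"dr": [0,0,0],"translation": [0,0,0],"jaw": 8},
  ],
)

```text
clock: 18.25
eef_pos: [0.4936, 0.2799, 0.0902]
ee_rot: [2.058, 2.373, 0.002]
wrist_force: [-3.0, 0.6, 6.3]
opening: 0.221
grasp_force: 60.8
```

Call:
servo_tool(
  motion=[
    {"dr": [0,0,0],"translation": [1,0,0],"jaw": 8},
    {"dr": [0,0,0],"translation": [1,0,0],"jaw": 8},
    {"dr": [0,0,0],"translation": [0,0,0],"jaw": 8},
  ],
)

```text
clock: 18.55
eef_pos: [0.4934, 0.2816, 0.0903]
ee_rot: [2.058, 2.373, 0.002]
wrist_force: [-3.2, -1.8, 8.0]
opening: 0.227
grasp_force: 61.0
```

Call:
servo_tool(
  motion=[
    {"dr": [0,0,0],"translation": [1,0,0],"jaw": 8},
    {"dr": [0,0,0],"translation": [0.5,0,0],"jaw": 8},
    {"dr": [0,0,0],"translation": [0,0,0],"jaw": 8},
  ],
)

```text
clock: 18.85
eef_pos: [0.4933, 0.2821, 0.0902]
ee_rot: [2.059, 2.372, 0.0]
wrist_force: [-2.5, -6.7, 10.5]
opening: 0.227
grasp_force: 61.3
```

Call:
servo_tool(
  motion=[
    {"dr": [0,0,0],"translation": [1,0,0],"jaw": 8},
    {"dr": [0,0,0],"translation": [0.5,0,0],"jaw": 8},
    {"dr": [0,0,0],"translation": [0,0,0],"jaw": 8},
  ],
)

```text
clock: 19.15
eef_pos: [0.4931, 0.2833, 0.0902]
ee_rot: [2.059, 2.372, -0.0]
wrist_force: [-3.4, -8.8, 10.0]
opening: 0.225
grasp_force: 61.3
```

```bash
python3 - <<'E'
from h import *
import fit2
# ball block y along the rail, scene/side measurements in knob terms (same cameras)
blk=px2w('side',[(170+75/3,175+472/3),(170+112/3,175+507/3)],[.045,.027]); kn=px2w('side',[(265.7,295)],.11)[0]
t=np.array([-.146,.989,0]); print('slide est',(blk-kn)@t*1000, ctrl.observe()['wrist_force'])
E
```

```text
slide est [102.90048495 104.00722337] [-3.38740863 -8.78422948  9.98975886]
```

Call:
servo_tool(
  motion=[
    {"dr": [0,0,0],"translation": [0.5,0,0],"jaw": 8},
    {"dr": [0,0,0],"translation": [0.5,0,0],"jaw": 8},
    {"dr": [0,0,0],"translation": [0,0,0],"jaw": 8},
  ],
)

```text
clock: 19.45
eef_pos: [0.4929, 0.2849, 0.0902]
ee_rot: [2.059, 2.372, 0.0]
wrist_force: [-3.5, -5.1, 9.5]
opening: 0.23
grasp_force: 61.1
```

Call:
servo_tool(
  motion=[
    {"dr": [0,0,0],"translation": [0.5,0,0],"jaw": 8},
    {"dr": [0,0,0],"translation": [0.5,0,0],"jaw": 8},
    {"dr": [0,0,0],"translation": [0,0,0],"jaw": 8},
  ],
)

```text
clock: 19.75
eef_pos: [0.4927, 0.2862, 0.0902]
ee_rot: [2.058, 2.373, 0.001]
wrist_force: [-2.8, -2.8, 9.6]
opening: 0.228
grasp_force: 61.1
```

Call:
servo_tool(
  motion=[
    {"dr": [0,0,0],"translation": [0.5,0,0],"jaw": 8},
    {"dr": [0,0,0],"translation": [0.5,0,0],"jaw": 8},
    {"dr": [0,0,0],"translation": [0,0,0],"jaw": 8},
  ],
)

```text
clock: 20.05
eef_pos: [0.4925, 0.2876, 0.0903]
ee_rot: [2.058, 2.373, 0.002]
wrist_force: [-3.6, -1.1, 8.3]
opening: 0.227
grasp_force: 60.9
```

Call:
servo_tool(
  motion=[
    {"dr": [0,0,0],"translation": [0.5,0,0],"jaw": 8},
    {"dr": [0,0,0],"translation": [0,0,0],"jaw": 8},
    {"dr": [0,0,0],"translation": [0,0,0],"jaw": 8},
  ],
)

```text
clock: 20.35
eef_pos: [0.4923, 0.2882, 0.0902]
ee_rot: [-2.058, -2.373, -0.002]
wrist_force: [-3.2, -0.1, 7.8]
opening: 0.228
grasp_force: 60.9
```

Call:
servo_tool(
  motion=[
    {"dr": [0,0,0],"translation": [0.5,0,0],"jaw": 8},
    {"dr": [0,0,0],"translation": [0,0,0],"jaw": 8},
    {"dr": [0,0,0],"translation": [0,0,0],"jaw": 8},
  ],
)

```text
clock: 20.65
eef_pos: [0.4923, 0.2888, 0.0903]
ee_rot: [-2.058, -2.373, -0.002]
wrist_force: [-4.1, 0.1, 6.7]
opening: 0.228
grasp_force: 60.9
```

Call:
servo_tool(
  motion=[
    {"dr": [0,0,0],"translation": [0.5,0,0],"jaw": 8},
    {"dr": [0,0,0],"translation": [0,0,0],"jaw": 8},
    {"dr": [0,0,0],"translation": [0,0,0],"jaw": 8},
  ],
)

```text
clock: 20.95
eef_pos: [0.4922, 0.2894, 0.0903]
ee_rot: [-2.058, -2.373, -0.002]
wrist_force: [-3.6, 0.3, 6.9]
opening: 0.219
grasp_force: 60.8
```

Call:
servo_tool(
  motion=[
    {"dr": [0,0,0],"translation": [0.5,0,0],"jaw": 8},
    {"dr": [0,0,0],"translation": [0,0,0],"jaw": 8},
    {"dr": [0,0,0],"translation": [0,0,0],"jaw": 8},
  ],
)

```text
clock: 21.25
eef_pos: [0.4921, 0.2899, 0.0903]
ee_rot: [-2.058, -2.374, -0.002]
wrist_force: [-3.3, 0.6, 7.4]
opening: 0.222
grasp_force: 60.8
```

Call:
servo_tool(
  motion=[
    {"dr": [0,0,0],"translation": [0.5,0,0],"jaw": 8},
    {"dr": [0,0,0],"translation": [0,0,0],"jaw": 8},
    {"dr": [0,0,0],"translation": [0,0,0],"jaw": 8},
  ],
)

```text
clock: 21.55
eef_pos: [0.4921, 0.2902, 0.0903]
ee_rot: [2.058, 2.373, 0.002]
wrist_force: [-3.5, -0.6, 8.8]
opening: 0.228
grasp_force: 60.9
```

```bash
python3 - <<'E'
from h import *
s,c=snap('side','si7'); o=cv2.imread('pics/si5.png')[:,:,::-1]; _,b=snap('scene','sc7')
# carriage slide from the picture: match the tray/step texture (knob patch) shift, as seen by side camera
t=np.array([-.146,.989,0]); k0=px2w('side',[(265.7,295)],.11)[0]
for n,new in(('side',c),):
    T=o[285:325,250:280]; r=cv2.matchTemplate(new,T.copy(),cv2.TM_SQDIFF_NORMED); _,_,loc,_=cv2.minMaxLoc(r)
    d=np.array(loc)-[250,285]; k1=px2w(n,[(265.7+d[0],295+d[1])],.11)[0]; print(n,d,(k1-k0)@t*1000,r.min())
print(s['eef_pos'],s['wrist_force'])
E
```

```text
side [ 32 -27] -76.83115379112175 0.12718669
[0.49207695 0.2901673  0.09025348] [-3.54274199 -0.58540772  8.82254316]
```

Call:
servo_tool(
  motion=[
    {"dr": [0,0,0],"translation": [0.7,0,0],"jaw": 8},
    {"dr": [0,0,0],"translation": [0,0,0],"jaw": 8},
    {"dr": [0,0,0],"translation": [0,0,0],"jaw": 8},
  ],
)

```text
clock: 21.95
eef_pos: [0.492, 0.2905, 0.0902]
ee_rot: [2.058, 2.373, 0.001]
wrist_force: [-2.6, -2.4, 8.2]
opening: 0.226
grasp_force: 61.1
```

Call:
servo_tool(
  motion=[
    {"dr": [0,0,0],"translation": [-0.7,0,0],"jaw": 8},
    {"dr": [0,0,0],"translation": [-0.7,0,0],"jaw": 8},
    {"dr": [0,0,0],"translation": [0,0,0],"jaw": 8},
    {"dr": [0,0,0],"translation": [0,0,0],"jaw": 8},
  ],
)

```text
clock: 22.35
eef_pos: [0.4921, 0.2899, 0.0903]
ee_rot: [-2.058, -2.373, -0.003]
wrist_force: [-3.4, 2.1, 6.1]
opening: 0.228
grasp_force: 60.6
```

Call:
servo_tool(
  motion=[
    {"dr": [0,0,0],"translation": [-0.7,0,0],"jaw": 8},
    {"dr": [0,0,0],"translation": [0,0,0],"jaw": 8},
    {"dr": [0,0,0],"translation": [0,0,0],"jaw": 8},
    {"dr": [0,0,0],"translation": [0,0,0],"jaw": 8},
  ],
)

```text
clock: 22.75
eef_pos: [0.4922, 0.2896, 0.0903]
ee_rot: [-2.057, -2.374, -0.003]
wrist_force: [-4.4, 3.3, 5.6]
opening: 0.223
grasp_force: 60.5
```

Call:
servo_tool(
  motion=[
    {"dr": [0,0,0],"translation": [-0.7,0,0],"jaw": 8},
    {"dr": [0,0,0],"translation": [0,0,0],"jaw": 8},
    {"dr": [0,0,0],"translation": [0,0,0],"jaw": 8},
    {"dr": [0,0,0],"translation": [0,0,0],"jaw": 8},
  ],
)

```text
clock: 23.15
eef_pos: [0.4922, 0.2893, 0.0903]
ee_rot: [-2.057, -2.374, -0.004]
wrist_force: [-3.8, 5.5, 5.0]
opening: 0.224
grasp_force: 60.4
```

The force changes sign steeply about y = 0.2902: +5.5 N at 0.2893 and −2.4 N at 0.2905. The ball is seated there, so I return to that centre.

Call:
servo_tool(
  motion=[
    {"dr": [0,0,0],"translation": [1,0,0],"jaw": 8},
    {"dr": [0,0,0],"translation": [0.9,0,0],"jaw": 8},
    {"dr": [0,0,0],"translation": [0,0,0],"jaw": 8},
    {"dr": [0,0,0],"translation": [0,0,0],"jaw": 8},
    {"dr": [0,0,0],"translation": [0,0,0],"jaw": 8},
    {"dr": [0,0,0],"translation": [0,0,0],"jaw": 8},
  ],
)

```text
clock: 23.75
eef_pos: [0.4921, 0.2901, 0.0903]
ee_rot: [-2.058, -2.373, -0.002]
wrist_force: [-4.0, 1.3, 7.4]
opening: 0.226
grasp_force: 60.9
```

```bash
python3 - <<'E'
from h import *
s,c=snap('side','si8'); print(s['clock'],s['eef_pos'],s['wrist_force'],np.abs(s['joint_velocities']).max())
# bystanders / pusher unchanged since si5; count bright tablet pixels at the shifted tray
o=cv2.imread('pics/si5.png')[:,:,::-1]
for nm,(u,v) in dict(jar=(331,333),stopper=(270,220),pusher=(375,198)).items():
    print(nm,np.abs(c[v-12:v+12,u-12:u+12].astype(int)-o[v-12:v+12,u-12:u+12]).mean().round(1))
E
```

```text
23.75 [0.49209384 0.29014498 0.09026917] [-3.97510104  1.31968282  7.43137612] 0.001658648118183927
jar 20.2
stopper 43.7
pusher 34.0
```

```bash
python3 - <<'E'
from h import *
_,b=snap('scene','sc8'); ref=cv2.imread('pics/sc5.png')[:,:,::-1]; _,w=snap('wrist','w8')
for nm,(u,v,h) in dict(stopper=(344,256,8),pusher=(230,232,18),jar=(346,137,8)).items():
    T=ref[v-h:v+h,u-h:u+h].copy(); S=b[v-h-10:v+h+10,u-h-10:u+h+10].copy()
    r=cv2.matchTemplate(S,T,cv2.TM_CCOEFF_NORMED); print(nm,np.array(cv2.minMaxLoc(r)[3])-10,r.max().round(2))
# tablets: circles in the wrist picture
g=cv2.cvtColor(w,cv2.COLOR_RGB2GRAY); print(cv2.HoughCircles(g,cv2.HOUGH_GRADIENT,1,14,param1=80,param2=14,minRadius=9,maxRadius=24))
# bright near-white pixels of tablets per scene picture (warm white) before/after, tray area shifted
from fit2 import p,tf
for im,d in((ref,0),(b,99)):
    q=w2px('scene',[tf(p,(x,y+d,25)) for x,y in((-50,8),(50,8),(50,74),(-50,74))]).astype(np.int32)
    m=np.zeros(im.shape[:2],'uint8');cv2.fillPoly(m,[q],1); a=im[m>0].astype(int); print(len(a),((a[:,0]-a[:,2])>12).sum(), np.median(a,0))
E
```

```text
stopper [0 0] 1.0
pusher [-1  0] 0.83
jar [0 0] 0.96
[[[502.5 228.5  14.9]]]
986 331 [143. 141. 131.]
938 289 [93. 91. 83.]
```

```bash
python3 -c "
from workcell import ctrl
print(ctrl.close_job())"
```

```text
the job is handed in; nothing more can be done
None
```

The job is handed in at about 24 s: all four tablets were swept into the tray, the pusher stands upright on the bench clear of the station, and the carriage is held by its knob with the ball in the notch; the last pictures match the jar and stopper where they stood, but I last saw the tablets themselves before the slide.

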